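Snap the rolling pin out of its clips

ROBOT

A 7-joint arm with a two-finger parallel gripper is mounted at the origin on a cart in front of the work surface, level with it; the furniture and walls round the work are solid. World frame = base frame: x ahead of the robot, y to its left, z up, the work surface at z = 0. Lengths are in m, angles in rad, forces in N, time in s.
With the tool pointing down it reaches from about 0.35 to 0.9 m from the base axis. Payload 7.2 kg.
Tool frame: the origin (TCP) lies at the very end of the fingers, on their centre line; the grasp point (between the pads) lies grip_point_offset behind it (grip_point_offset is the distance from the TCP to the grasp point, in m); z points along the fingers, y is the line along which they close (so a half turn about z gives the same grasp; the last joint's range is limited). The gripper opens to 85 mm and grips with 20 to 120 N. Pads are 22 mm wide; open, the fingers measure 114 mm over their backs; the gripper's body (76 mm by 85 mm) begins 54 mm behind the grasp point. The pads swing forward as they close: fully open they stand 13 mm farther back than shut.
Start: joints at [1.197, 0.411, -0.013, 1.596, 0.006, 1.134, -0.082], TCP at [0.188, -0.596, 0.231] pointing down, gripper open.
Joint ranges: [-2.95, 2.95], [-0.29, 1.99], [-1.47, 1.44], [0.14, 2.54], [-1.03, 4.17], [0.13, 1.85], [-2.86, 2.86]. Speed limits (rad/s): [2.39, 2.39, 3.01, 3.01, 3.14, 3.14, 3.14].

INTERFACE

Orientations are given as [roll, pitch, yaw] about the fixed x, y, z axes, in that order (R = Rz(yaw) Ry(pitch) Rx(roll)).
In Python, from bench import state, capture, job_done, grip_point_offset gives the robot as it stands. The module is installed in compiled form; this text tells all that it offers.
- The arm moves only by the tool jog_arm, never from a script. Its argument "steps" is a list of rows, each a list of 4 numbers: the shift along the tool's x, y, z in mm, then the turn about the tool's z in rad. A call has exactly 10 rows; each row shifts and turns the commanded pose from where the row before left it, along the tool's axes as they then stand; what a row does not reach is not made up. A row lasts 1/12 s, in which the tool goes at most 41.7 mm and 7.16 degrees, less where a joint would pass 70% of its speed; a pose out of reach is approached as far as the arm can. A call is refused whole if a number of a shift passes 41.7 or a number of a turn 0.125, either way. A call with a gripper value outside its range is refused whole. "fingers" is the closure, from 0 (fully open) to 1 (shut), set as the call begins (left out, the last holds). The fingers move at their own pace and stop on an object; the grip force is fixed at half the most. Time passes only in rows, so rows that do not move let the fingers close, or fill a call up. It gives the time, the measured TCP pose, the force, the opening and the grip force at its end, in the units of the state.
- state(): the state, without advancing time (a new reading comes with each control period).
- capture(name): name is "scene" or "top" or "wrist"; returns a dict with "color" (384x512x3 uint8, red, green, blue), "depth" (384x512 float32, m along the optical axis (not along the pixel's ray), 0 where there is no reading), "K" (3x3 intrinsics, pixels), "distortion" ([k1, k2, p1, p2, k3] as OpenCV has them; the pictures are not rectified), "world_to_cam" (4x4, takes a point from world to camera coordinates). Camera axes: x right, y up, looking along -z (the intrinsics and any distortion apply to the point x, -y, -z); pixel columns grow to the right and rows downward; lengths in m; the calibration is good to about 2 mm. A picture is of the moment at which its call begins.
- job_done(): hands the job in; it is judged then, once.
The state is a dict: "t": time; "joint_positions": joint angles; "dq": joint speeds; "joint_torque": joint torques, N m; "position": TCP position; "ee_rot": TCP orientation; "contact_force": force on the tool from outside, world axes, zero at the start; "torque": the same for the moment, N m; "width": finger opening in m; "grip_force": force on a finger pad.
Only numpy, scipy, OpenCV 4.12 (cv2) and the standard library are available. Lean on these libraries where they do the work, as an engineer would, in place of code of your own. Each camera call takes 0.05 s, during which the arm holds its last target. There are 200 camera calls.

TASK

Take the small rolling pin with the blue ends out of its stand by pulling it level and straight forward through the open mouths of the two spring clips. Then lower it onto the chopping board, letting go only once it is down, so that it lies there flat and still. Leave the red-ended pin where it is, in its clips.

Things in the scene. Friction and masses are not known exactly. Their poses are not given: they have to be found in the camera images.
- blue_pin: Rolling pin to take: pale wooden round bar, 28 mm diameter, 164 mm long in all, level along its own y; 0.1 to 0.2 kg. Each end is a blue six-sided grip, 20 mm long, 40 mm across flats (46 over corners). Origin at the bar's centre: 85 mm above the worktop in the clips, 20 mm above whatever it lies flat on. Between the clips the middle 78 mm is bare, with free space before, behind and above.
- blue_stand: Fixed stand of the blue-ended pin. Wooden base 10 mm high; at y = +-45 mm a steel post, 104 mm tall, at x = 20 to 30 mm, with a 12 mm wide steel C-clip (18 mm outer radius) round the bar. Mouths open to the stand's -x (front). Origin on the worktop below the seated bar's centre, y along the bar. Both clips together spring open at a level pull to -x of 10 to 20 N; bar free after 25 mm; it cannot come out upwards.
- chopping_board: Wooden chopping board lying fixed on the worktop, 230 mm (its x) by 340 mm (its y), 22 mm thick. Origin at the centre of its underside, so its top is 22 mm above the origin. Empty at the start.
- red_pin: The other rolling pin, alike but with red ends, in an identical stand of its own; the two stands may have changed places. Origin at the centre of the bar. To be left alone.
Not all that is in view belongs to the job. Leave any green look-alike of the blue_stand alone.

How it is judged:
By the outcome, as a careful person would: the job done as asked, in the order asked, and still so for the second after the job is handed in, with the robot touching nothing.
It also fails if it takes over 40 s, if anything falls off the work surface, if the arm or the gripper's body presses on something with over 40 N, if the wrist force passes 120 N, or if a joint passes its speed limit or range.

## Working session

There is one attempt and no reset: what is moved stays moved. The work goes in short steps, Python scripts to look and compute and a tool call to move; the robot and the scene stay as the last step left them, time stands still between calls to the robot, and variables do not carry over. Pictures are saved under pics/ and viewed, at most 10 in all, crops included, and the job is handed in when it is done.

Besides the shell and the picture viewer there is one more tool, called after "Request:" as name(argument=value, ...), one argument or row to a line, values as JSON. jog_arm: Moves the arm, as the interface text tells. Its arguments: {"type":"object","properties":{"steps":{"type":"array"},"fingers":{"type":"number"}},"required":["steps"]}

```bash
mkdir -p pics; cat > h.py <<'E'
import numpy as np, cv2, pickle
from bench import state, capture, job_done, grip_point_offset
def cap(name,tag):
    c=capture(name); pickle.dump(c,open(f'pics/{tag}.pkl','wb')); cv2.imwrite(f'pics/{tag}.png',c['color'][:,:,::-1]); return c
def load(tag): return pickle.load(open(f'pics/{tag}.pkl','rb'))
def world(c,u,v,d=None,z=None):
    """pixel->world by depth (median 3x3) or by plane z"""
    p=cv2.undistortPoints(np.array([[[u,v]]],float),np.array(c['K'],float),np.array(c['distortion'],float))[0,0]
    T=np.linalg.inv(np.array(c['world_to_cam'])); r=np.array([p[0],-p[1],-1.])
    if z is not None:
        w=T[:3,:3]@r; o=T[:3,3]; return o+w*(z-o[2])/w[2]
    if d is None:
        a=c['depth'][int(v)-1:int(v)+2,int(u)-1:int(u)+2]; d=np.median(a[a>0]) if (a>0).any() else np.nan
    return T[:3,:3]@(r*d)+T[:3,3]
def proj(c,P):
    W=np.array(c['world_to_cam']); q=W[:3,:3]@np.array(P)+W[:3,3]
    q=q*[1,-1,-1]
    return cv2.projectPoints(q.reshape(1,1,3),np.zeros(3),np.zeros(3),np.array(c['K'],float),np.array(c['distortion'],float))[0].ravel()
E
python3 - <<'E'
from h import *
s=state(); print(s,grip_point_offset)
a=cap('scene','s1');b=cap('top','t1')
cv2.imwrite('pics/st1.png',cv2.resize(np.vstack([a['color'],b['color']])[:,:,::-1],None,fx=.78,fy=.78,interpolation=cv2.INTER_AREA))
E
```

```text
{'t': 0.0, 'joint_positions': array([ 1.19679402,  0.41188826, -0.0127235 ,  1.59709282,  0.00554987,
        1.13425118, -0.08222918]), 'dq': array([ 0.0008323 ,  0.00075889, -0.00111464,  0.00063719, -0.00017478,
       -0.00019805, -0.00012196]), 'joint_torque': array([ 1.09408327e-03, -6.00637436e+01,  6.82882648e-01, -2.99416745e+01,
        1.38706458e-02,  1.05752709e-02, -1.79373291e-05]), 'position': array([ 0.18799031, -0.5955266 ,  0.23044026]), 'ee_rot': array([-3.13998865e+00,  6.39665850e-05,  3.05787359e-01]), 'contact_force': array([-0.03947632,  0.05916415, -0.39252388]), 'torque': array([-0.02037821,  0.03899645, -0.01827777]), 'grip_force': 0.0, 'width': 0.08549066169219595} 0.0187
```

View pics/s1.png

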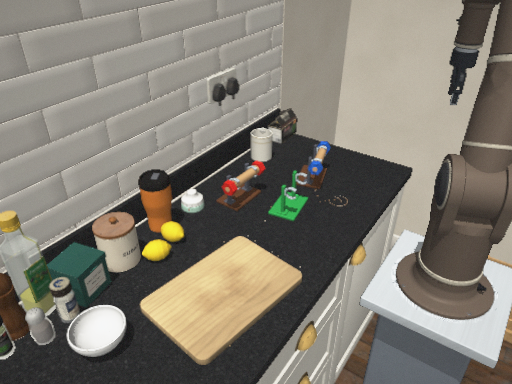

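View pics/t1.png

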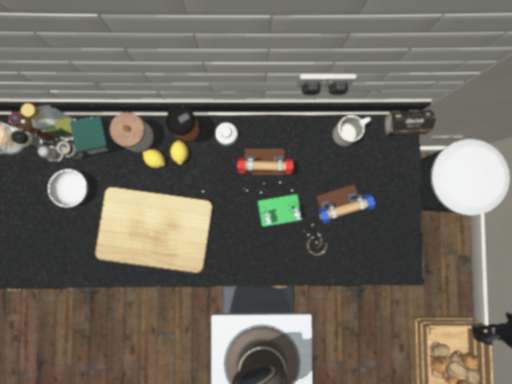

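The scene view shows the blue-ended pin at (318,158), the red-ended one at (243,180), the empty green stand at (289,205) and the board at (222,295). In the top view they are at (348,207), (266,166), (280,210) and (155,230). The three look-alikes are red, green and blue, and I choose blue. Next I'll check it in a crop and measure.

```bash
python3 - <<'E'
from h import *
a=load('s1');b=load('t1')
c1=cv2.resize(a['color'][130:220,260:370],None,fx=5,fy=5,interpolation=cv2.INTER_CUBIC)
c2=cv2.resize(b['color'][175:235,300:390],None,fx=6.11,fy=6.11,interpolation=cv2.INTER_CUBIC)
w=min(c1.shape[1],c2.shape[1])
f=np.hstack([cv2.resize(c1,(400,327)),cv2.resize(c2,(400,267+60))])
cv2.imwrite('pics/crop1.png',f[:,:,::-1])
hsv=cv2.cvtColor(b['color'],cv2.COLOR_RGB2HSV)
m=((hsv[...,0]>105)&(hsv[...,0]<130)&(hsv[...,1]>150)&(hsv[...,2]>80)).astype(np.uint8)
n,l,st,ce=cv2.connectedComponentsWithStats(m)
for i in range(1,n):
    if st[i,4]>15: print('blue',ce[i],st[i,4],world(b,*ce[i]),world(b,*ce[i],z=.105))
for p in [(107,188),(212,201),(201,272),(96,259),(155,230)]: print('board',world(b,*p),world(b,*p,z=.022))
for n_,p in dict(bar=(348,207),base=(325,197),basecorner=(354,187),green=(280,210),red=(266,166),mug=(349,128),grill=(316,243),floor_edge=(380,283),backwall=(300,110)).items(): print(n_,world(b,*p))
E
```

```text
blue [370.30526316 200.85263158] 95 [ 0.5073811  -0.32800812  0.1017413 ] [ 0.50728032 -0.32712187  0.105     ]
blue [324.         215.75324675] 77 [ 0.4631893  -0.18824776  0.10265391] [ 0.46319675 -0.18786245  0.105     ]
board [0.55542482 0.49325085 0.00193223] [0.55415784 0.48651068 0.022     ]
board [ 0.51227289  0.15749633 -0.00269483] [0.51147987 0.15515018 0.022     ]
board [ 0.28459539  0.19226083 -0.00102175] [0.28760256 0.18949882 0.022     ]
board [ 3.28995813e-01  5.25517486e-01 -3.64648099e-04] [0.33120826 0.51750204 0.022     ]
board [0.42037471 0.33588527 0.01757516] [0.42052516 0.33488678 0.022     ]
bar [ 0.48926722 -0.26207996  0.09592949]
base [ 0.52322093 -0.20742946  0.00993221]
basecorner [ 0.55523763 -0.30173342  0.00793184]
green [ 0.48197368 -0.06212709  0.00976602]
red [ 0.61468444 -0.01528331  0.09431584]
mug [ 0.74805915 -0.28904765  0.00372752]
grill [ 0.37501422 -0.1785227  -0.00246315]
floor_edge [ 0.24665589 -0.382133   -0.00171466]
backwall [ 0.80053287 -0.12663256  0.03353076]
```

View pics/crop1.png

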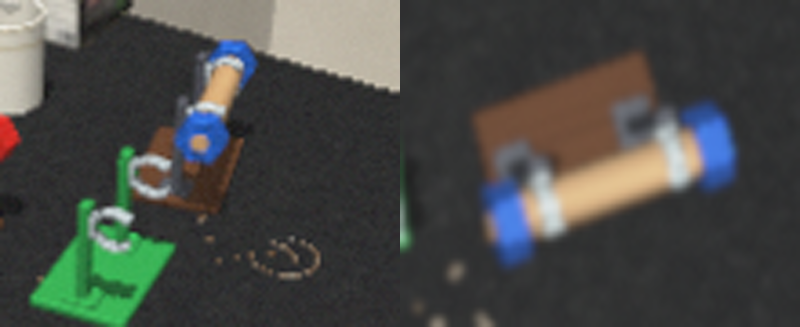

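The crop confirms it: blue hex ends in clips, posts on the far side, mouths towards the robot. Bar centre is about (0.485,-0.258), stand yaw about 0.308, and the ends are 146 mm apart where 144 is expected. I'll go above it and turn.

Request:
jog_arm(
  steps=[
    [24,-14.5,0,0],
    [24,-14.5,0,0],
    [24,-14.5,0,0],
    [24,-14.5,0,0],
    [24,-14.5,0,0],
    [24,-14.5,0,0],
    [24,-14.5,0,0],
    [24,-14.5,0,0],
    [24,-14.5,0,0],
    [24,-14.5,0,0],
  ],
  fingers=0,
)

```text
t: 0.93
position: [0.3739, -0.3842, 0.231]
ee_rot: [-3.141, 0.0, 0.306]
contact_force: [-0.2, -0.1, 0.5]
width: 0.0854
grip_force: 0.0
```

Request:
jog_arm(
  steps=[
    [24,-14.5,0,0],
    [24,-14.5,0,0],
    [24,-14.5,0,0],
    [24,-14.5,0,0],
    [24,-14.5,0,0],
    [24,-14.5,0,0],
    [0,0,0,-0.12],
    [0,0,0,-0.12],
    [0,0,0,-0.12],
    [0,0,0,-0.12],
  ],
)

```text
t: 1.77
position: [0.4844, -0.2588, 0.2309]
ee_rot: [-3.141, 0.0, 0.792]
contact_force: [-0.1, -0.7, -0.3]
width: 0.0856
grip_force: 0.0
```

Request:
jog_arm(
  steps=[
    [0,0,0,-0.12],
    [0,0,0,-0.12],
    [0,0,0,-0.12],
    [0,0,0,-0.12],
    [0,0,0,-0.12],
    [0,0,0,-0.12],
    [0,0,0,-0.12],
    [0,0,0,-0.12],
    [0,0,0,-0.12],
    [0,0,0,0],
  ],
)

```text
t: 2.6
position: [0.4842, -0.2591, 0.2309]
ee_rot: [-3.141, -0.001, 1.871]
contact_force: [-0.7, 0.3, -0.4]
width: 0.0854
grip_force: 0.0
```

```bash
python3 - <<'E'
from h import *
s=state(); print(s['t'],s['position'],s['ee_rot'],s['joint_positions'],s['contact_force'])
c=cap('wrist','w1')
cv2.imwrite('pics/w1b.png',cv2.resize(c['color'][:,:,::-1],(768,576)))
E
```

```text
2.6 [ 0.48420942 -0.25910941  0.23089157] [-3.14110606e+00 -7.03856197e-04  1.87113358e+00] [ 0.79820329  0.32789465 -0.49673148  1.75631419  0.17261145  1.10156317
  0.54559771] [-0.69364678  0.31039401 -0.36128886]
```

View pics/w1b.png

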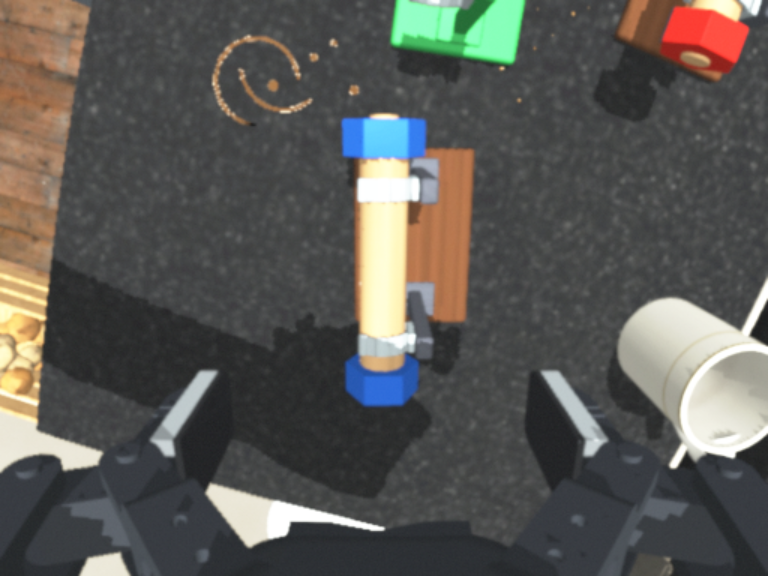

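The wrist view shows the bar upright at columns 359–408 (enlarged), with clips at rows 189 and 344, posts on the right (far side), and the hex flats level on top. Measuring.

```bash
python3 - <<'E'
from h import *
c=load('w1')
for n,p in dict(clipA=(383.5,189),clipB=(382.5,344),bluetopL=(384,138),blueB=(382,372),mid=(383,266),capA=(384,115)).items():
    u,v=np.array(p)/1.5; print(n,world(c,u,v),world(c,u,v,z=.099))
a=world(c,383.5/1.5,189/1.5,z=.103);b=world(c,382.5/1.5,344/1.5,z=.103)
d=a-b; print(np.linalg.norm(d),'yaw',np.arctan2(-d[0],d[1]),'centre',(a+b)/2)
# silhouettes of bar: sample rows via colour
hsv=cv2.cvtColor(c['color'],cv2.COLOR_RGB2HSV)
for v in (140,160,180,200):
    r=np.where((hsv[v,225:290,1]>50)&(hsv[v,225:290,2]>150)&(hsv[v,225:290,0]<25))[0]+225
    print(v,r.min(),r.max(),world(c,r.mean(),v,z=.09))
E
```

```text
clipA [ 0.47249883 -0.21643499  0.10341242] [ 0.47267431 -0.21686787  0.099     ]
clipB [ 0.49837432 -0.30083655  0.10412652] [ 0.49906872 -0.30293905  0.099     ]
bluetopL [ 0.46485971 -0.19127211  0.10594066] [ 0.46494117 -0.19130998  0.099     ]
blueB [ 0.50392546 -0.31946599  0.10092832] [ 0.50422268 -0.32037875  0.099     ]
mid [ 0.48518969 -0.25771211  0.09917169] [ 0.48520432 -0.2577544   0.099     ]
capA [ 0.4614358  -0.17993601  0.09310527] [ 0.46144139 -0.18014248  0.099     ]
0.08872185686578023 yaw 0.29755373326797685 centre [ 0.48552107 -0.258887    0.103     ]
140 238 289 [ 0.48431173 -0.22650214  0.09      ]
160 237 289 [ 0.49203846 -0.24205628  0.09      ]
180 238 289 [ 0.49915169 -0.258375    0.09      ]
200 238 289 [ 0.49195886 -0.27978389  0.09      ]
```

Centre (0.485,-0.2585), yaw 0.30, top 0.099, clip spacing 89 mm. All of these match, and the tool is aligned. Lowering, then closing.

Request:
jog_arm(
  steps=[
    [0,1,17,0],
    [0,0,17,0],
    [0,0,17,0],
    [0,0,17,0],
    [0,0,17,0],
    [0,0,17,0],
    [0,0,17,0],
    [0,0,17,0],
    [0,0,17,0],
    [0,0,13,0],
  ],
  fingers=0,
)

```text
t: 3.48
position: [0.4848, -0.2587, 0.0638]
ee_rot: [-3.14, -0.001, 1.861]
contact_force: [0.0, 0.4, -0.3]
width: 0.0855
grip_force: 0.0
```

Request:
jog_arm(
  steps=[
    [0,0,0,0],
    [0,0,0,0],
    [0,0,0,0],
    [0,0,0,0],
    [0,0,0,0],
    [0,0,0,0],
    [0,0,0,0],
    [0,0,0,0],
    [0,0,0,0],
    [0,0,0,0],
  ],
  fingers=1,
)

```text
t: 4.32
position: [0.4863, -0.2592, 0.0663]
ee_rot: [3.14, 0.001, 1.865]
contact_force: [0.3, 0.2, 6.6]
width: 0.0267
grip_force: 59.1
```

Gripped: 27 mm opening on the 28 mm bar, 59 N. Now pulling level along tool -y.

Request:
jog_arm(
  steps=[
    [0,-4,0,0],
    [0,-4,0,0],
    [0,-4,0,0],
    [0,-4,0,0],
    [0,-4,0,0],
    [0,-4,0,0],
    [0,-4,0,0],
    [0,-4,0,0],
    [0,-4,0,0],
    [0,-4,0,0],
  ],
)

```text
t: 5.15
position: [0.4463, -0.2707, 0.065]
ee_rot: [-3.141, -0.0, 1.865]
contact_force: [-0.6, -0.5, -1.5]
width: 0.0262
grip_force: 59.2
```

Request:
jog_arm(
  steps=[
    [0,-4,0,0],
    [0,-4,0,0],
    [0,-4,0,0],
    [0,-4,0,0],
    [0,-4,0,0],
    [0,0,0,0],
    [0,0,0,0],
    [0,0,0,0],
    [0,0,0,0],
    [0,0,0,0],
  ],
)

```text
t: 5.98
position: [0.4283, -0.2762, 0.0653]
ee_rot: [3.141, 0.0, 1.866]
contact_force: [-0.5, -0.1, -1.0]
width: 0.0264
grip_force: 59.2
```

```bash
python3 - <<'E'
from h import *
s=state(); print(s['t'],s['position'],s['ee_rot'],s['contact_force'],s['width'])
a=cap('scene','s2');c=cap('wrist','w2')
f=np.hstack([cv2.resize(a['color'][130:220,260:370],(400,327)),cv2.resize(c['color'],(400,327))])
cv2.imwrite('pics/v2.png',f[:,:,::-1])
E
```

```text
5.9833 [ 0.42827685 -0.27619352  0.06529196] [3.14140599e+00 1.10777457e-05 1.86609933e+00] [-0.46157669 -0.08799798 -0.96552459] 0.026414212689367014
```

View pics/v2.png

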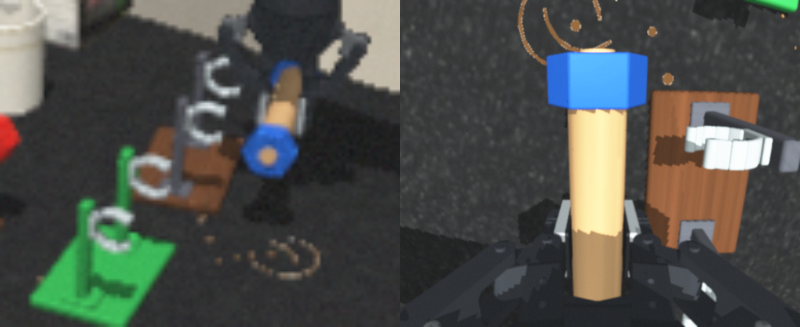

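The pin is free of both clips, level in the grip, and the clips are empty. Lifting, then carrying it over to the board.

Request:
jog_arm(
  steps=[
    [0,0,-15,0],
    [0,0,-15,0],
    [0,0,-15,0],
    [0,0,-15,0],
    [0,0,-15,0],
    [0,0,-15,0],
    [0,0,-15,0],
    [0,0,-15,0],
    [0,0,-10,0],
    [0,0,0,0],
  ],
)

```text
t: 6.92
position: [0.4291, -0.2768, 0.1973]
ee_rot: [3.14, 0.003, 1.866]
contact_force: [0.4, -0.3, -2.5]
width: 0.0262
grip_force: 59.2
```

Request:
jog_arm(
  steps=[
    [10,3,0,0],
    [20,6,0,0],
    [25,7,0,0],
    [25,7,0,0],
    [25,7,0,0],
    [25,7,0,0],
    [25,7,0,0],
    [25,7,0,0],
    [25,7,0,0],
    [25,7,0,0],
  ],
)

```text
t: 7.75
position: [0.4221, -0.0355, 0.1942]
ee_rot: [-3.14, -0.001, 1.866]
contact_force: [1.1, -0.3, -0.9]
width: 0.0262
grip_force: 59.2
```

Request:
jog_arm(
  steps=[
    [25,7,0,0],
    [25,7,0,0],
    [25,7,0,0],
    [25,7,0,0],
    [25,7,0,0],
    [25,7,0,0],
    [25,7,0,0],
    [25,7,0,0],
    [25,7,0,0],
    [25,7,0,0],
  ],
)

```text
t: 8.58
position: [0.4162, 0.2235, 0.1941]
ee_rot: [-3.14, 0.0, 1.866]
contact_force: [0.4, -0.1, -1.7]
width: 0.0261
grip_force: 59.2
```

Request:
jog_arm(
  steps=[
    [25,7,0,0],
    [25,7,0,0],
    [15,4,0,0],
    [0,0,0,0.06],
    [0,0,0,0.06],
    [0,0,0,0.06],
    [0,0,0,0.06],
    [0,0,0,0.06],
    [0,0,0,0.06],
    [0,0,0,0.06],
  ],
)

```text
t: 9.42
position: [0.4146, 0.2896, 0.194]
ee_rot: [-3.14, 0.001, 1.444]
contact_force: [-0.3, -0.1, -1.5]
width: 0.026
grip_force: 59.2
```

Request:
jog_arm(
  steps=[
    [5,0,14,0],
    [5,0,16,0],
    [5,0,16,0],
    [5,0,16,0],
    [5,0,16,0],
    [5,0,16,0],
    [0,0,16,0],
    [0,0,16,0],
    [0,0,16,0],
    [0,0,0,0],
  ],
)

```text
t: 10.25
position: [0.4167, 0.318, 0.0496]
ee_rot: [-3.136, 0.004, 1.447]
contact_force: [-0.5, -0.7, -2.0]
width: 0.0262
grip_force: 59.2
```

```bash
python3 - <<'E'
from h import *
s=state(); print(s['t'],s['position'],s['ee_rot'],s['contact_force'],s['width'])
a=cap('scene','s3');c=cap('wrist','w3')
f=np.hstack([cv2.resize(a['color'][215:345,130:300],(420,321)),cv2.resize(c['color'],(380,321))])
cv2.imwrite('pics/v3.png',f[:,:,::-1])
E
```

```text
10.25 [0.41672482 0.31798025 0.04958712] [-3.13642852  0.00407347  1.44682315] [-0.49985036 -0.70349848 -1.99538879] 0.02617127801464991
```

View pics/v3.png

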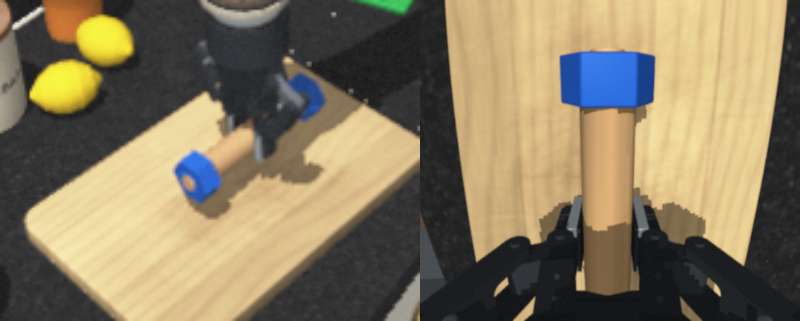

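The pin hangs level, about 27 mm over the board and well inside its edges. Lowering gently.

Request:
jog_arm(
  steps=[
    [0,0,4,0],
    [0,0,4,0],
    [0,0,4,0],
    [0,0,3,0],
    [0,0,3,0],
    [0,0,2,0],
    [0,0,2,0],
    [0,0,1,0],
    [0,0,0,0],
    [0,0,0,0],
  ],
)

```text
t: 11.18
position: [0.4197, 0.3194, 0.0303]
ee_rot: [-3.142, -0.0, 1.446]
contact_force: [-1.0, -0.1, -3.0]
width: 0.0266
grip_force: 59.2
```

Request:
jog_arm(
  steps=[
    [0,0,0.5,0],
    [0,0,0.5,0],
    [0,0,0.5,0],
    [0,0,0.5,0],
    [0,0,0.5,0],
    [0,0,0,0],
    [0,0,0,0],
    [0,0,0,0],
    [0,0,0,0],
    [0,0,0,0],
  ],
)

```text
t: 12.02
position: [0.4197, 0.3194, 0.0278]
ee_rot: [3.142, -0.0, 1.446]
contact_force: [-0.5, -0.2, -1.0]
width: 0.0262
grip_force: 59.2
```

Request:
jog_arm(
  steps=[
    [0,0,0.5,0],
    [0,0,0.5,0],
    [0,0,0.5,0],
    [0,0,0.5,0],
    [0,0,0.5,0],
    [0,0,0.5,0],
    [0,0,0,0],
    [0,0,0,0],
    [0,0,0,0],
    [0,0,0,0],
  ],
)

```text
t: 12.85
position: [0.4197, 0.3194, 0.0248]
ee_rot: [3.142, -0.0, 1.446]
contact_force: [-0.4, -1.1, -1.5]
width: 0.0261
grip_force: 59.2
```

Request:
jog_arm(
  steps=[
    [0,0,0.5,0],
    [0,0,0.5,0],
    [0,0,0,0],
    [0,0,0,0],
    [0,0,0,0],
    [0,0,0,0],
    [0,0,0,0],
    [0,0,0,0],
    [0,0,0,0],
    [0,0,0,0],
  ],
)

```text
t: 13.68
position: [0.4198, 0.3195, 0.0243]
ee_rot: [3.141, 0.0, 1.446]
contact_force: [-1.2, -1.3, 5.0]
width: 0.0261
grip_force: 60.2
```

Contact: the force went from -1.5 to +5 N. I'll press half a millimetre more to seat it, then open.

Request:
jog_arm(
  steps=[
    [0,0,0.5,0],
    [0,0,0,0],
    [0,0,0,0],
    [0,0,0,0],
    [0,0,0,0],
    [0,0,0,0],
    [0,0,0,0],
    [0,0,0,0],
    [0,0,0,0],
    [0,0,0,0],
  ],
)

```text
t: 14.52
position: [0.4198, 0.3195, 0.0242]
ee_rot: [3.141, 0.0, 1.446]
contact_force: [-2.7, -2.6, 10.7]
width: 0.0265
grip_force: 60.7
```

Request:
jog_arm(
  steps=[
    [0,0,0,0],
    [0,0,0,0],
    [0,0,0,0],
    [0,0,0,0],
    [0,0,0,0],
    [0,0,0,0],
    [0,0,0,0],
    [0,0,0,0],
    [0,0,0,0],
    [0,0,0,0],
  ],
  fingers=0,
)

```text
t: 15.35
position: [0.4197, 0.3194, 0.0233]
ee_rot: [3.142, -0.0, 1.446]
contact_force: [0.4, 0.4, -0.2]
width: 0.0853
grip_force: 0.0
```

Request:
jog_arm(
  steps=[
    [0,0,-4,0],
    [0,0,-10,0],
    [0,0,-16,0],
    [0,0,-20,0],
    [0,0,-20,0],
    [0,0,-20,0],
    [0,0,-20,0],
    [0,0,-20,0],
    [0,0,-10,0],
    [0,0,0,0],
  ],
)

```text
t: 16.18
position: [0.4207, 0.3204, 0.1661]
ee_rot: [3.138, -0.003, 1.446]
contact_force: [0.6, -0.0, -0.2]
width: 0.0852
grip_force: 0.0
```

```bash
python3 - <<'E'
from h import *
s=state(); print(s['t'],s['position'],s['contact_force'],s['width'])
a=cap('scene','s4');c=cap('wrist','w4')
f=np.hstack([cv2.resize(a['color'][120:350,130:370],(400,383)),cv2.resize(c['color'],(400,383))])
cv2.imwrite('pics/v4.png',f[:,:,::-1])
E
```

```text
16.1833 [0.42068843 0.32042699 0.16607182] [ 0.56948958 -0.03665452 -0.24830763] 0.08523573791088447
```

View pics/v4.png

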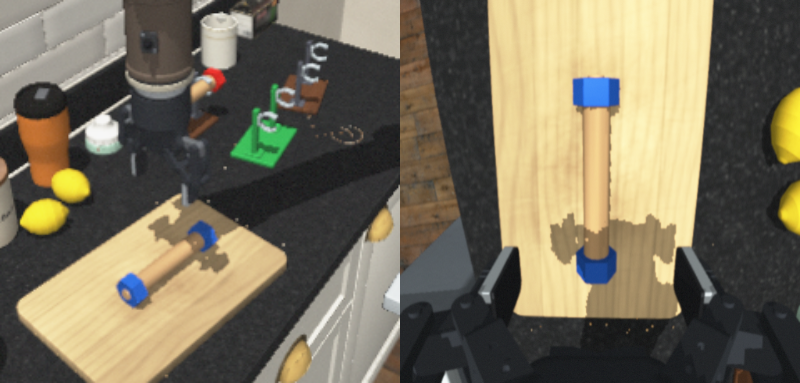

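The blue pin lies flat on the board, between (597,92) and (597,265) in the wrist half. The gripper is clear and the red pin is still in its clips. Handing in.

```bash
python3 -c "
from bench import job_done; print(job_done())"
```

```text
the job is handed in; nothing more can be done
None
```

I pulled the blue-ended pin level out of its clips and set it down on the chopping board, where it lies flat. The red-ended pin is untouched in its clips, and I handed the job in after about 16 s (no verdict was returned).

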